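# Make up two gift sets in cardboard trays

### The job

From the stock on the table make up a breakfast gift in the tray with three compartments (the large jam jar in the middle one, the small honey jar and the tea carton in the end ones, either way round) and an evening gift in the tray with two compartments (the tall candle in one, the flat tin in the other). Stand each thing upright on the floor of its compartment, set down rather than dropped. Leave the short candle, the water bottle and the roll of tape where they are.

Things in the scene. Friction and masses are not known exactly. Their poses are not given: they have to be found in the camera images.
- jam_jar: Large straight-sided amber glass jar with paper label and metal screw lid: diameter 62, height 82 mm, about 0.33 kg. Its origin is the centre of its underside, its z axis points up. Loose, standing upright on the table.
- honey_jar: Small straight-sided amber glass jar with paper label and metal screw lid: diameter 46, height 58 mm, about 0.13 kg. Its origin is the centre of its underside, its z axis points up. Loose, standing upright on the table.
- tea_carton: Closed upright box of plain brown cardboard with a paper label: 54 mm along its x, 40 mm along its y, 76 mm tall, about 0.08 kg. Its origin is the centre of its underside, its z axis points up. Loose, standing upright on the table.
- tall_candle: Tall cream wax pillar candle, a plain cylinder: diameter 50, height 92 mm (plus an 8 mm wick), about 0.17 kg. Its origin is the centre of its underside, its z axis points up. Loose, standing upright on the table.
- flat_tin: Low wide round tin of bare metal: diameter 64, height 48 mm, about 0.15 kg. Its origin is the centre of its underside, its z axis points up. Loose, standing upright on the table.
- short_candle: Short cream wax pillar candle, as thick as the tall one but half its height: diameter 50, height 45 mm (plus an 8 mm wick). Spare stock, not wanted: it stays where it is. Its origin is the centre of its underside, its z axis points up. Loose, standing upright on the table.
- tray3: Shallow open cardboard tray fixed to the table, 246 mm long (its x), 92 wide (its y), with three compartments in a row along x. Origin: centre of its underside, z up. Floor 4 mm thick; walls and dividers 4 mm thick, their tops 20 mm above the table. Middle one 86 (x) by 84 (y) inside, centred at x = 0; end ones 72 (x) by 84 (y), centred at x = +83 and -83 mm; all at y = 0.
- tray2: Shallow open cardboard tray fixed to the table, 176 mm long (its x), 92 wide (its y), with two equal compartments in a row along x. Origin: centre of its underside, z up. Floor 4 mm thick; walls and dividers 4 mm thick, their tops 20 mm above the table. Each 82 (x) by 84 (y) inside, centred at x = +43 and -43 mm, y = 0.
- water_bottle: Pale plastic water bottle with white cap, diameter 66, height 200 mm, standing loose on the table beside the work; not to be moved. Origin: centre of its underside.
- tape_roll: Roll of brown packing tape lying flat, loose: outer diameter 100, inner 76, height 48 mm; not to be moved. Origin: centre of its underside.
Mind the look-alikes: they are no part of the job. What is shaped like the jam_jar but turquoise is not meant.

How it is judged:
By the outcome, as a careful person would: the job done as asked, in the order asked, and still so for the second after the job is handed in, with the robot touching nothing.
It also fails if it takes over 118 s, if anything falls off the work surface, if the arm or the gripper's body presses on something with over 40 N, if the wrist force passes 120 N, or if a joint passes its speed limit or range.

### The arm

A 7-joint arm with a two-finger parallel gripper is mounted at the origin on the work surface. World frame = base frame: x ahead of the robot, y to its left, z up, the work surface at z = 0. Lengths are in m, angles in rad, forces in N, time in s.
With the tool pointing down it reaches from about 0.425 to 0.925 m from the base axis. Payload 6.8 kg.
Tool frame: the origin (TCP) lies on the mounting face of the last link; the fingertips stand 173 mm ahead of it and the grasp point (between the pads) lies 155 mm ahead of it (grasp_offset is the distance from the TCP to the grasp point, in m); z points along the fingers, y is the direction in which the jaws open and shut (so a half turn about z gives the same grasp; the last joint's range is limited). The gripper opens to 85 mm and grips with 20 to 120 N. Pads are 22 mm wide; open, the fingers measure 114 mm over their backs; the gripper's body (76 mm by 85 mm) begins 54 mm behind the grasp point. The pads swing forward as they close: fully open they stand 13 mm farther back than shut.
Start: joints at [-1.369, 0.477, 0.022, 1.555, -0.011, 1.109, -0.083], TCP at [0.206, 0.643, 0.405] pointing down, gripper open.
Joint ranges: [-2.96, 2.96], [-0.34, 2.1], [-1.41, 1.46], [0.24, 2.44], [-1.37, 4.51], [0.17, 1.92], [-2.96, 2.96]. Speed limits (rad/s): [2.39, 2.39, 3.14, 3.14, 3.14, 3.14, 3.14].

### API

Orientations are given as a unit quaternion [w, x, y, z].
In Python, from plant import * gives the robot as it stands.
- The arm moves only by the tool send_rows, never from a script. Its argument "deltas" is one flat list of numbers, 7 for each row, row after row: the shift along the world's x, y, z in mm, then the turn, a rotation vector about the world's x, y, z in rad, then the closure, from -1 (fully open) to 1 (shut). In form: [tx, ty, tz, wx, wy, wz, jaw, tx, ty, tz, wx, wy, wz, jaw, ...]. A call has 1 to 8 rows; each row is the pose to reach, as a shift and turn from the pose commanded when the call began; what a row does not reach only later rows make up. A row lasts 1/8 s, in which the tool goes at most 62.5 mm and 10.7 degrees, less where a joint would pass 70% of its speed; a pose out of reach is approached as far as the arm can. A call with a gripper value outside its range is refused whole. The fingers move at their own pace and stop on an object; "grip_force" is the grip in N (left out, the last holds). Time passes only in rows, so rows that repeat a pose let the fingers close. It gives the time, the measured TCP pose, the force and the opening at its end, in the units of the state.
- state(): the state, without advancing time (a new reading comes with each control period).
- snapshot(name): name is "scene" or "top" or "wrist"; returns a dict with "color" (480x640x3 uint8, red, green, blue), "depth" (480x640 float32, m along the optical axis (not along the pixel's ray), 0 where there is no reading), "K" (3x3 intrinsics, pixels), "k1" (the pictures are not rectified: a ray, as slopes to the right and down, at radius r is drawn at 1 + k1 r^2 times it, then the intrinsics apply), "pose" (4x4, takes a point from camera to world coordinates); the wrist camera has in their place "T_tool_cam" (4x4, takes a point from camera to tool coordinates, whose origin is the TCP and whose axes are the flange's). Camera axes: x right, y up, looking along -z (the intrinsics and any distortion apply to the point x, -y, -z); pixel columns grow to the right and rows downward; lengths in m; the calibration is good to about 2 mm. A picture is of the moment at which its call begins: read the wrist's pose just before it.
- hand_in(): hands the job in, once; it reports no verdict.
The state is a dict: "t": time; "q": joint angles; "qvel": joint speeds; "joint_efforts": joint torques, N m; "position": TCP position; "tcp_rot": TCP orientation; "force": force on the tool from outside, world axes, zero at the start; "wrist_torque": the same for the moment, N m; "gripper_width": finger opening in m.
Only numpy, scipy, OpenCV 4.12 (cv2) and the standard library are available. Lean on these libraries where they do the work, as an engineer would, in place of code of your own. Each camera call takes 0.05 s, during which the arm holds its last target.

## Working session

There is one attempt and no reset: what is moved stays moved. The work goes in short steps, Python scripts to look and compute and a tool call to move; the robot and the scene stay as the last step left them, time stands still between calls to the robot, and variables do not carry over. Pictures are saved under pics/ and viewed, and the job is handed in when it is done.

Besides the shell and the picture viewer there is one more tool, called after "Call:" as a command line: name --argument value ..., lists and objects as JSON in quotes. send_rows: Moves the arm, as the interface text tells. Its arguments: {"type":"object","properties":{"deltas":{"type":"array","items":{"type":"number"}},"grip_force":{"type":"number"}},"required":["deltas"]}

```bash
ls; mkdir -p pics; python3 - <<'E'
from plant import *
import cv2,numpy as np
s=state();print(s)
for n in ["scene","top","wrist"]:
    d=snapshot(n);cv2.imwrite(f"pics/{n}0.png",d["color"][:,:,::-1]);np.savez(f"{n}0.npz",**d)
    print(n,d["K"],d["k1"],d.get("pose",d.get("T_tool_cam")))
E
```

```text
pics
{'t': 0.0, 'q': array([-1.3691104 ,  0.47780721,  0.02233162,  1.55645739, -0.01149274,
        1.10928498, -0.08308769]), 'qvel': array([-0.00019289,  0.00010832,  0.00063721,  0.0017237 ,  0.0004827 ,
       -0.00158364, -0.00049302]), 'joint_efforts': array([-6.15575536e-04, -5.96464384e+01,  1.60748642e+00, -2.81184125e+01,
        1.24319899e-02,  9.44002066e-03, -3.07556536e-05]), 'position': array([0.20568146, 0.64261053, 0.40371799]), 'tcp_rot': array([-7.19707739e-05,  1.54252398e-01,  9.88031053e-01, -9.11568731e-04]), 'force': array([-0.23923788, -0.79021597, -0.5785585 ]), 'wrist_torque': array([-0.02761108,  0.03258066, -0.00950973]), 'gripper_width': 0.08554793500100549}
scene [[567.50750927   0.         319.52274502]
 [  0.         567.50750927 249.01694156]
 [  0.           0.           1.        ]] -0.07623598137705034 [[ 0.72867558 -0.33447674  0.59762632  1.16088834]
 [ 0.68468155  0.37564942 -0.62457881 -0.62283445]
 [-0.0155909   0.86429904  0.50273661  0.5645811 ]
 [ 0.          0.          0.          1.        ]]
top [[517.63567914   0.         325.38289094]
 [  0.         517.63567914 240.45994089]
 [  0.           0.           1.        ]] -0.1436561191035269 [[ 1.50496451e-03  9.80949900e-01 -1.94255060e-01  3.92182588e-01]
 [-9.99959166e-01 -2.54717468e-04 -9.03332004e-03 -6.75946217e-03]
 [-8.91071455e-03  1.94260723e-01  9.80909461e-01  8.58879394e-01]
 [ 0.00000000e+00  0.00000000e+00  0.00000000e+00  1.00000000e+00]]
wrist [[394.28775559   0.         324.42102395]
 [  0.         394.28775559 234.94563534]
 [  0.           0.           1.        ]] -0.057729470057281546 [[-1.52106740e-03  9.48952552e-01  3.15415187e-01  8.01770935e-02]
 [ 9.99998047e-01  1.84140477e-03 -7.17598079e-04  4.80463943e-04]
 [-1.26177356e-03  3.15413479e-01 -9.48953500e-01  3.07235005e-02]
 [ 0.00000000e+00  0.00000000e+00  0.00000000e+00  1.00000000e+00]]
```

View pics/top0.png

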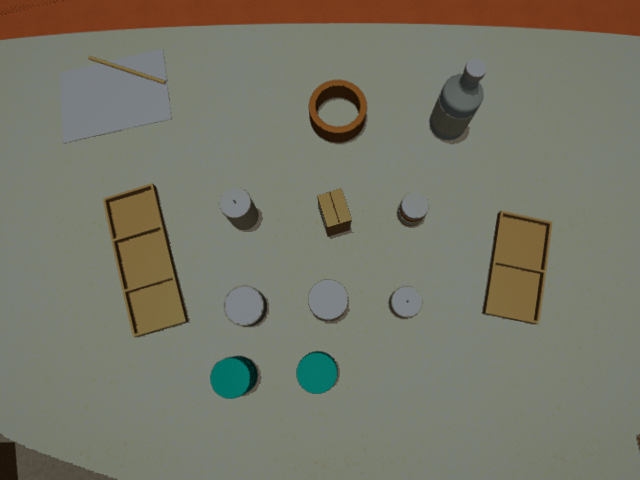

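View pics/scene0.png

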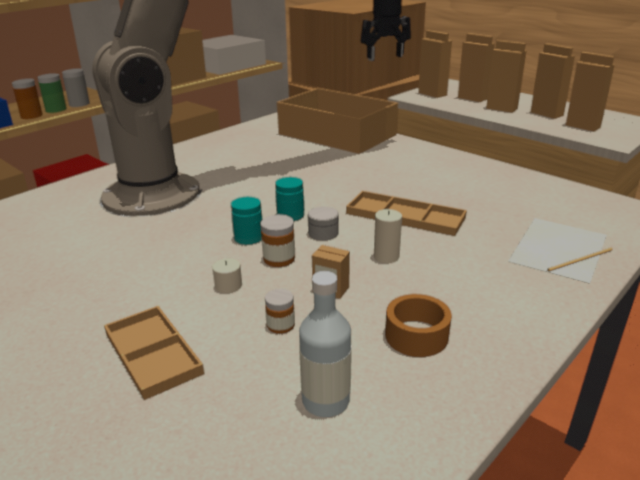

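View pics/wrist0.png

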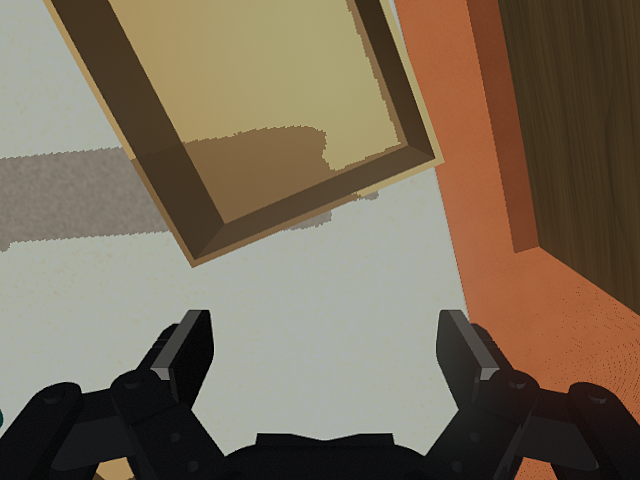

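Candidates in the top view: large lidded jars are the jam jar (328,300), the flat tin (245,306) and two turquoise look-alikes (232,378) and (317,372). The small jar is the honey jar (413,209). The candles are tall (237,203) and short (406,302), and the carton is at (335,212). tray3 is on the left and tray2 on the right. In the scene view, the jam jar is the amber one at (278,240).

```bash
cat > h.py <<'E'
import numpy as np,cv2
from scipy import ndimage
def cloud(d,pose):
    h,w=d["depth"].shape
    u,v=np.meshgrid(np.arange(w),np.arange(h))
    p=np.stack([u,v],-1).reshape(-1,1,2).astype(np.float64)
    n=cv2.undistortPoints(p,d["K"],np.array([float(d["k1"]),0,0,0,0])).reshape(h,w,2)
    z=d["depth"].astype(float)
    P=np.stack([n[...,0]*z,-n[...,1]*z,-z],-1)
    W=P@pose[:3,:3].T+pose[:3,3]
    W[z==0]=np.nan
    return W
E
python3 - <<'E'
from h import *
for nm in ["top","scene"]:
    d=np.load(nm+"0.npz");W=cloud(d,d["pose"]);np.save(nm+"W.npy",W)
    ok=np.isfinite(W[...,2])&(W[...,0]>.15)&(W[...,0]<1.1)&(abs(W[...,1])<.75)
    Z=np.where(ok,W[...,2],0)
    t=ok&(abs(Z)<.012); print(nm,"table z med",np.median(Z[t]))
    A=np.c_[W[t][:,0],W[t][:,1],np.ones(t.sum())];print(np.linalg.lstsq(A,Z[t],rcond=None)[0])
    lab,n=ndimage.label(Z>0.03)
    for i in range(1,n+1):
        m=lab==i
        if m.sum()<60: continue
        zz=Z[m];zt=np.percentile(zz,90 if nm=="top" else 95);tp=m&(abs(Z-zt)<.006)
        q=W[tp][:,:2].astype(np.float32)
        c,r=cv2.minEnclosingCircle(q); rc=cv2.minAreaRect(q)
        cc=np.argwhere(m).mean(0)
        print("px",cc[::-1].round(),"ztop %.4f"%zt,"mec",np.round(c,4),"d %.4f"%(2*r),"rect",np.round(rc[0],4),np.round(rc[1],3),round(rc[2],1),m.sum(),tp.sum())
E
```

```text
top table z med 0.0009757976706572524
[0.00077443 0.00050292 0.00065197]
px [459.  99.] ztop 0.1997 mec [ 0.7742 -0.2158] d 0.0322 rect [ 0.7737 -0.2153] [0.029 0.03 ] 6.0 2620 345
px [337. 108.] ztop 0.0503 mec [ 0.7863 -0.0199] d 0.1024 rect [ 0.7869 -0.0196] [0.101 0.097] 0.3 1471 1097
px [238. 206.] ztop 0.0943 mec [0.6046 0.1411] d 0.0504 rect [0.6044 0.1401] [0.049 0.047] 0.8 1072 766
px [334. 210.] ztop 0.0785 mec [ 0.5998 -0.013 ] d 0.0661 rect [ 0.5998 -0.0131] [0.054 0.04 ] 17.5 1057 872
px [413. 207.] ztop 0.0604 mec [ 0.6092 -0.1426] d 0.0449 rect [ 0.6093 -0.1428] [0.042 0.044] 44.5 704 571
px [328. 300.] ztop 0.0843 mec [ 0.4566 -0.0035] d 0.0612 rect [ 0.4568 -0.0029] [0.06  0.059] 0.7 1349 1278
px [244. 305.] ztop 0.0509 mec [0.4496 0.1289] d 0.0633 rect [0.4489 0.1291] [0.061 0.062] 0.5 1281 1228
px [406. 301.] ztop 0.0475 mec [ 0.4558 -0.1266] d 0.0499 rect [ 0.4559 -0.1269] [0.047 0.048] 69.3 766 737
px [317. 372.] ztop 0.0844 mec [0.348  0.0131] d 0.0612 rect [0.3482 0.0132] [0.06 0.06] 56.0 1396 1349
px [233. 377.] ztop 0.0844 mec [0.3394 0.1414] d 0.0613 rect [0
[... 584 characters left out ...]
 0.1725 rect [0.4056 0.0044] [0.063 0.172] 81.5 2192 828
px [323. 217.] ztop 0.0488 mec [0.4516 0.128 ] d 0.0673 rect [0.4538 0.1282] [0.061 0.064] 43.4 567 392
px [388. 230.] ztop 0.0919 mec [0.6078 0.1407] d 0.0516 rect [0.6074 0.1399] [0.048 0.048] 36.8 1013 305
px [326. 331.] ztop 0.1965 mec [ 0.7771 -0.2159] d 0.0320 rect [ 0.7776 -0.2156] [0.029 0.029] 37.4 6262 414
px [226. 268.] ztop 0.0472 mec [ 0.4591 -0.1265] d 0.0526 rect [ 0.4589 -0.127 ] [0.048 0.05 ] 33.1 522 363
px [279. 303.] ztop 0.0596 mec [ 0.6114 -0.1421] d 0.0477 rect [ 0.6115 -0.1424] [0.043 0.045] 36.7 792 427
px [418. 317.] ztop 0.0494 mec [ 0.7887 -0.0183] d 0.1026 rect [ 0.7887 -0.0186] [0.098 0.101] 26.2 1888 1096
```

```bash
python3 - <<'E'
from h import *
for nm in ["top","scene"]:
    d=np.load(nm+"0.npz");W=np.load(nm+"W.npy");c=d["color"].astype(float)
    m=(c[...,0]-c[...,2]>40)&(W[...,2]>-.01)&(W[...,2]<.03)&(W[...,0]>.4)&(W[...,0]<.9)&(abs(W[...,1])<.6)
    lab,n=ndimage.label(ndimage.binary_closing(m,iterations=2))
    for i in range(1,n+1):
        k=(lab==i)&(W[...,2]>.002)
        if k.sum()<800: continue
        hi=k&(W[...,2]>.015)
        for kk in (k,hi):
            q=W[kk][:,:2].astype(np.float32);rc=cv2.minAreaRect(q);bx=cv2.boxPoints(rc)
            e=bx[1]-bx[0] if np.linalg.norm(bx[1]-bx[0])>np.linalg.norm(bx[2]-bx[1]) else bx[2]-bx[1]
            print(nm,kk.sum(),np.round(rc[0],4),np.round(rc[1],4),"long axis yaw",np.degrees(np.arctan2(e[1],e[0]))%180, "z",np.median(W[kk][:,2]))
    # carton
    Z=W[...,2]; t=(Z>.072)&(Z<.083)&(abs(W[...,0]-.6)<.05)&(abs(W[...,1]+.013)<.05)
    q=W[t][:,:2].astype(np.float32);rc=cv2.minAreaRect(q);bx=cv2.boxPoints(rc)
    e=bx[1]-bx[0] if np.linalg.norm(bx[1]-bx[0])>np.linalg.norm(bx[2]-bx[1]) else bx[2]-bx[1]
    print("carton",rc,np.degrees(np.arctan2(e[1],e[0]))%180)
    for c0 in [(.457,-.003),]:
        t=(Z>.079)&(Z<.087)&(np.hypot(W[...,0]-c0[0],W[...,1]-c0[1])<.045);print(cv2.minEnclosingCircle(W[t][:,:2].astype(np.float32)))
d=np.load("scene0.npz")["color"][170:290,200:320,::-1];cv2.imwrite("pics/crop.png",cv2.resize(d,None,fx=4,fy=4))
E
```

```text
top 7447 [0.528  0.3111] [0.2468 0.0988] long axis yaw 16.943865 z 0.005575035805029271
top 1437 [0.5288 0.3085] [0.2468 0.0935] long axis yaw 16.977104 z 0.020600056221236396
top 5375 [ 0.517 -0.326] [0.0996 0.1822] long axis yaw 167.7504 z 0.005371589542817468
top 950 [ 0.5149 -0.3225] [0.0931 0.1768] long axis yaw 168.04066 z 0.02029201761218591
carton ((0.5998072028160095, -0.013103358447551727), (0.054423362016677856, 0.04013974219560623), 17.499399185180664) 17.499392
((0.4565909504890442, -0.0034644100815057755), 0.03060036711394787)
scene 2493 [0.526  0.3247] [0.2462 0.1376] long axis yaw 16.62914 z 0.00854984103633405
scene 676 [0.5308 0.3089] [0.2463 0.0998] long axis yaw 16.802244 z 0.01822652956974996
scene 5210 [ 0.5167 -0.3187] [0.0995 0.1819] long axis yaw 167.4891 z 0.005371168762491996
scene 1273 [ 0.5161 -0.3218] [0.0932 0.1814] long axis yaw 167.97047 z 0.01920803562428619
scene 885 [ 0.8063 -0.0466] [0.0938 0.0381] long axis yaw 32.48397 z 0.01668048455803406
scene 500 [ 0.8063 -0.0465] [0.0938 0.0379] long axis yaw 32.48397 z 0.022542963308374242
carton ((0.6023446321487427, -0.012870479375123978), (0.054961271584033966, 0.04319333657622337), 15.785696029663086) 15.785676
((0.45953768491744995, -0.0033407313749194145), 0.0324438139796257)
```

View pics/crop.png

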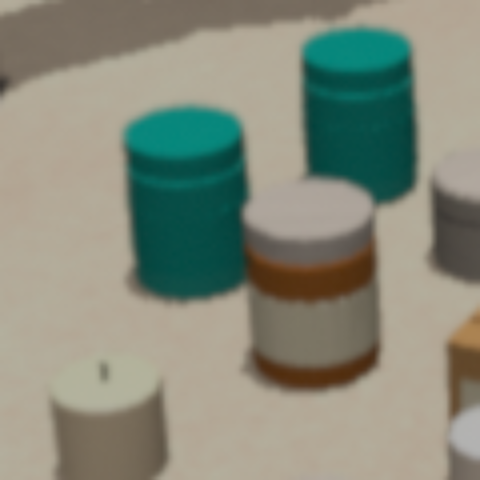

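The crop confirms that the amber jar is the jam jar and that the turquoise ones are separate. I'm moving over it with the jaw axis along tray3's y (yaw 107°).

Call:
send_rows --deltas '[16,-40,-6,0,0,0.08,-1,32,-80,-13,0,0,0.16,-1,48,-121,-19,0,0,0.24,-1,63,-161,-26,0,0,0.32,-1,79,-201,-32,0,0,0.4,-1,95,-242,-39,0,0,0.48,-1,110,-282,-46,0,0,0.55,-1,126,-323,-52,0,0,0.607,-1]' --grip_force 40

```text
t: 1.15
position: [0.3321, 0.3184, 0.3524]
tcp_rot: [-0.0, -0.149, 0.989, -0.0]
force: [1.4, 0.1, -0.2]
gripper_width: 0.0853
```

Call:
send_rows --deltas '[16,-40,-6,0,0,0,-1,32,-80,-13,0,0,0,-1,48,-121,-19,0,0,0,-1,63,-161,-26,0,0,0,-1,79,-201,-32,0,0,0,-1,95,-242,-39,0,0,0,-1,110,-282,-46,0,0,0,-1,126,-323,-52,0,0,0,-1]'

```text
t: 2.15
position: [0.458, -0.0044, 0.3005]
tcp_rot: [0.0, -0.148, 0.989, 0.0]
force: [0.5, 0.6, 0.3]
gripper_width: 0.0852
```

Call:
send_rows --deltas '[0,0,0,0,0,0,-1,0,0,0,0,0,0,-1]'

```text
t: 2.4
position: [0.4576, -0.0027, 0.3006]
tcp_rot: [-0.0, -0.148, 0.989, 0.0]
force: [-0.1, 0.5, -0.7]
gripper_width: 0.0854
```

```bash
cat >> h.py <<'E'
from scipy.spatial.transform import Rotation as Ro
def wrist(name):
    from plant import state,snapshot
    s=state();d=snapshot("wrist");cv2.imwrite(f"pics/{name}.png",d["color"][:,:,::-1])
    w,x,y,z=s["tcp_rot"];T=np.eye(4);T[:3,:3]=Ro.from_quat([x,y,z,w]).as_matrix();T[:3,3]=s["position"]
    yv=T[:3,1];print("t",s["t"],"tcp",s["position"].round(4),"jaw yaw",np.degrees(np.arctan2(yv[1],yv[0]))%180,"zaxis",T[:3,2].round(3),"w",s["gripper_width"].round(4),"F",s["force"].round(1))
    return s,d,cloud(d,T@d["T_tool_cam"])
def top(W,c0,zt,rad=.05,tol=.006):
    t=(abs(W[...,2]-zt)<tol)&(np.hypot(W[...,0]-c0[0],W[...,1]-c0[1])<rad)
    if t.sum()<20: print("few",t.sum());return
    q=W[t][:,:2].astype(np.float32);c,r=cv2.minEnclosingCircle(q);rc=cv2.minAreaRect(q)
    print("n",t.sum(),"c",np.round(c,4),"d",round(2*r,4),"z",np.median(W[t][:,2]).round(4),"rect",np.round(rc[0],4),np.round(rc[1],4),round(rc[2],1))
E
python3 - <<'E'
from h import *
s,d,W=wrist("w1"); top(W,(.458,-.003),.082); top(W,(.601,-.013),.076)
E
```

```text
Traceback (most recent call last):
  File "h.py", line 18, in wrist
    yv=T[:3,1];print("t",s["t"],"tcp",s["position"].round(4),"jaw yaw",np.degrees(np.arctan2(yv[1],yv[0]))%180,"zaxis",T[:3,2].round(3),"w",s["gripper_width"].round(4),"F",s["force"].round(1))
                                                                                                                                            ^^^^^^^^^^^^^^^^^^^^^^^^
AttributeError: 'float' object has no attribute 'round'
```

View pics/w1.png

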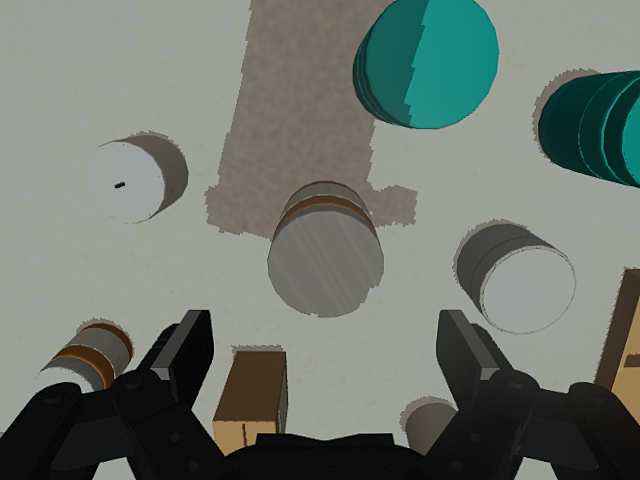

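The wrist view shows the amber jam jar's lid at (325,262), centred between the fingers, with the turquoise jars behind it.

```bash
sed -i 's/s\["gripper_width"\].round(4)/round(float(s["gripper_width"]),4)/' h.py
python3 - <<'E'
from h import *
s,d,W=wrist("w1b"); top(W,(.458,-.003),.082); top(W,(.4505,.1286),.048); top(W,(.457,-.1265),.045)
top(W,(.348,.013),.082)
E
```

```text
t 2.45 tcp [ 0.4575 -0.0022  0.3007] jaw yaw 107.10052730531984 zaxis [-0.  0. -1.] w 0.0854 F [-0.   0.  -0.4]
n 10034 c [ 0.4569 -0.0023] d 0.0612 z 0.082 rect [ 0.4567 -0.0025] [0.0601 0.0603] 78.4
n 7197 c [0.4505 0.1295] d 0.0652 z 0.0486 rect [0.4498 0.1297] [0.0638 0.0628] 74.2
n 5498 c [ 0.4564 -0.1257] d 0.0509 z 0.0449 rect [ 0.4565 -0.1257] [0.0491 0.0498] 57.9
n 14347 c [0.3484 0.0143] d 0.0611 z 0.0821 rect [0.351  0.0149] [0.0544 0.0603] 17.8
```

Call:
send_rows --deltas '[-1,0,-30,0,0,0,-1,-1,0,-60,0,0,0,-1,-1,0,-80,0,0,0,-1,-1,0,-95,0,0,0,-1,-1,0,-101,0,0,0,-1,-1,0,-101,0,0,0,-1]'

```text
t: 3.25
position: [0.4568, -0.0029, 0.1998]
tcp_rot: [-0.0, -0.148, 0.989, 0.0]
force: [0.4, 0.7, 0.3]
gripper_width: 0.0853
```

Call:
send_rows --deltas '[0,0,0,0,0,0,1,0,0,0,0,0,0,1,0,0,0,0,0,0,1,0,0,0,0,0,0,1,0,0,0,0,0,0,1,0,0,0,0,0,0,1]'

```text
t: 4.0
position: [0.4571, -0.003, 0.2006]
tcp_rot: [0.001, -0.148, 0.989, 0.0]
force: [-1.0, 0.5, 5.3]
gripper_width: 0.0614
```

Call:
send_rows --deltas '[0,0,20,0,0,0,1,0,0,50,0,0,0,1,0,0,90,0,0,0,1,4,20,110,0,0,0,1,12,55,110,0,0,0,1,22,95,110,0,0,0,1,32,138,110,0,0,0,1,42,180,110,0,0,0,1]'

```text
t: 5.0
position: [0.4986, 0.178, 0.3098]
tcp_rot: [-0.0, -0.148, 0.989, -0.0]
force: [-0.1, 0.1, -3.2]
gripper_width: 0.0613
```

Call:
send_rows --deltas '[10,43,0,0,0,0,1,20,86,0,0,0,0,1,27,115,0,0,0,0,1,31,132,0,0,0,0,1,31,132,0,0,0,0,1,31,132,0,0,0,0,1]'

```text
t: 5.75
position: [0.5298, 0.307, 0.3095]
tcp_rot: [-0.0, -0.147, 0.989, -0.001]
force: [0.2, 0.3, -3.6]
gripper_width: 0.0613
```

```bash
cat >> h.py <<'E'
def trayfit(W,d,c0,L):
    c=d["color"].astype(float)
    m=(c[...,0]-c[...,2]>25)&(W[...,2]>.015)&(W[...,2]<.025)&(np.hypot(W[...,0]-c0[0],W[...,1]-c0[1])<L*.6)
    q=W[m][:,:2].astype(np.float32);rc=cv2.minAreaRect(q);print("tray",m.sum(),rc)
E
python3 - <<'E'
from h import *
s,d,W=wrist("w2"); trayfit(W,d,(.53,.309),.25)
E
```

```text
t 5.75 tcp [0.5298 0.307  0.3095] jaw yaw 106.92423847843517 zaxis [-0.001 -0.002 -1.   ] w 0.0613 F [ 0.2  0.3 -3.6]
tray 5196 ((0.48623380064964294, 0.2964920997619629), (0.15615661442279816, 0.09263622015714645), 16.898561477661133)
```

View pics/w2.png

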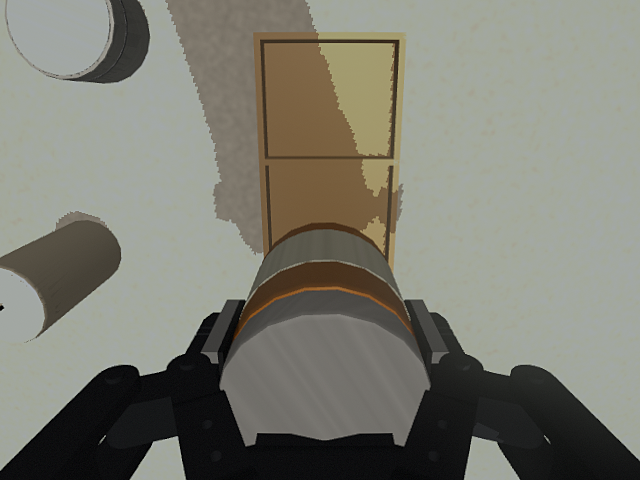

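The wrist view shows the jar gripped and upright, with the tray beneath it. The tray fit puts the tray centre at (.529,.3095), which agrees with the other cameras.

Call:
send_rows --deltas '[0,2,-30,0,0,0,1,0,2,-60,0,0,0,1,0,2,-80,0,0,0,1,0,2,-94,0,0,0,1,0,2,-101,0,0,0,1,0,2,-104,0,0,0,1,0,2,-105,0,0,0,1,0,2,-105,0,0,0,1]'

```text
t: 6.8
position: [0.53, 0.311, 0.2052]
tcp_rot: [0.0, -0.148, 0.989, 0.0]
force: [0.4, -0.8, -4.2]
gripper_width: 0.0612
```

Call:
send_rows --deltas '[0,-1,-1,0,0,0,1,0,-1,-1.5,0,0,0,1,0,-1,-1.5,0,0,0,1]'

```text
t: 7.18
position: [0.53, 0.3105, 0.2047]
tcp_rot: [0.001, -0.148, 0.989, 0.001]
force: [-3.1, -0.9, 6.7]
gripper_width: 0.0613
```

Call:
send_rows --deltas '[0,0,0,0,0,0,0.3,0,0,0,0,0,0,-0.5,0,0,0,0,0,0,-1,0,0,0,0,0,0,-1,0,0,0,0,0,0,-1]'

```text
t: 7.8
position: [0.5298, 0.3099, 0.2032]
tcp_rot: [-0.0, -0.148, 0.989, -0.0]
force: [0.5, -1.0, 0.7]
gripper_width: 0.0856
```

Call:
send_rows --deltas '[0,0,15,0,0,0,-1,0,0,50,0,0,0,-1,0,0,95,0,0,0,-1,4,-30,105,0,0,0,-1,10,-80,105,0,0,0,-1,20,-130,105,0,0,0,-1,30,-180,105,0,0,0,-1,40,-230,105,0,0,0,-1]'

```text
t: 8.8
position: [0.5701, 0.0782, 0.3095]
tcp_rot: [0.001, -0.148, 0.989, 0.0]
force: [-0.7, -0.2, 0.9]
gripper_width: 0.0856
```

Call:
send_rows --deltas '[8,-45,-10,0,0,0,-1,15,-95,-20,0,0,0,-1,22,-145,-20,0,0,0,-1,30,-190,-20,0,0,0,-1,40,-222,-20,0,0,0,-1,40,-222,-20,0,0,0,-1,40,-222,-20,0,0,0,-1]'

```text
t: 9.68
position: [0.6098, -0.1413, 0.2887]
tcp_rot: [0.0, -0.148, 0.989, 0.0]
force: [1.3, 1.1, -0.5]
gripper_width: 0.0853
```

```bash
python3 - <<'E'
from h import *
from plant import *
s,d,W=wrist("w3"); top(W,(.610,-.1424),.058)
d=snapshot("scene");cv2.imwrite("pics/s3.png",d["color"][:,:,::-1]);W=cloud(d,d["pose"]); top(W,(.53,.309),.086)
d=snapshot("top");W=cloud(d,d["pose"]); top(W,(.53,.309),.086)
E
```

```text
t 9.675 tcp [ 0.6098 -0.1413  0.2887] jaw yaw 107.0551648528308 zaxis [ 0.     0.001 -1.   ] w 0.0853 F [ 1.3  1.1 -0.5]
n 4952 c [ 0.6094 -0.1423] d 0.0452 z 0.058 rect [ 0.6091 -0.1423] [0.0441 0.0441] 71.5
n 312 c [0.5334 0.3097] d 0.0638 z 0.0851 rect [0.533  0.3089] [0.0597 0.0606] 45.5
n 1137 c [0.5302 0.3091] d 0.062 z 0.0868 rect [0.5299 0.309 ] [0.06   0.0591] 33.0
```

View pics/s3.png

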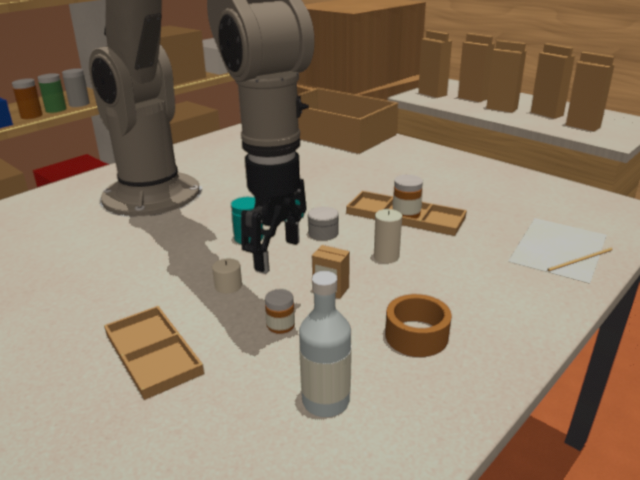

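Call:
send_rows --deltas '[0,-1,-30,0,0,0,-1,0,-1,-60,0,0,0,-1,0,-1,-80,0,0,0,-1,0,-1,-91,0,0,0,-1,0,-1,-91,0,0,0,-1]'

```text
t: 10.45
position: [0.6098, -0.1429, 0.1968]
tcp_rot: [-0.0, -0.148, 0.989, 0.0]
force: [-0.8, -0.5, 0.4]
gripper_width: 0.0856
```

Call:
send_rows --deltas '[0,0,0,0,0,0,1,0,0,0,0,0,0,1,0,0,0,0,0,0,1,0,0,0,0,0,0,1,0,0,0,0,0,0,1,0,0,0,0,0,0,1]'

```text
t: 11.2
position: [0.6102, -0.1432, 0.1983]
tcp_rot: [0.001, -0.148, 0.989, -0.0]
force: [-1.1, 0.4, 6.3]
gripper_width: 0.0449
```

Call:
send_rows --deltas '[0,0,20,0,0,0,1,0,0,60,0,0,0,1,0,0,105,0,0,0,1,0,20,130,0,0,0,1,0,60,135,0,0,0,1,0,110,135,0,0,0,1,0,160,135,0,0,0,1,0,210,135,0,0,0,1]'

```text
t: 12.2
position: [0.6095, 0.0683, 0.3336]
tcp_rot: [0.001, -0.148, 0.989, 0.0]
force: [0.4, 0.8, -1.4]
gripper_width: 0.0447
```

Call:
send_rows --deltas '[0,50,0,0,0,0,1,0,100,0,0,0,0,1,0,150,0,0,0,0,1,0,200,0,0,0,0,1,-1,240,0,0,0,0,1,-1,260,-10,0,0,0,1,-1,266,-25,0,0,0,1,-1,266,-25,0,0,0,1]'

```text
t: 13.2
position: [0.6085, 0.3309, 0.305]
tcp_rot: [-0.002, -0.147, 0.989, -0.001]
force: [0.5, -0.3, -1.4]
gripper_width: 0.0447
```

```bash
python3 - <<'E'
from h import *
s,d,W=wrist("w4")
E
```

```text
t 13.2 tcp [0.6085 0.3309 0.305 ] jaw yaw 106.93929194370563 zaxis [-0.003 -0.003 -1.   ] w 0.0447 F [ 0.5 -0.3 -1.4]
```

View pics/w4.png

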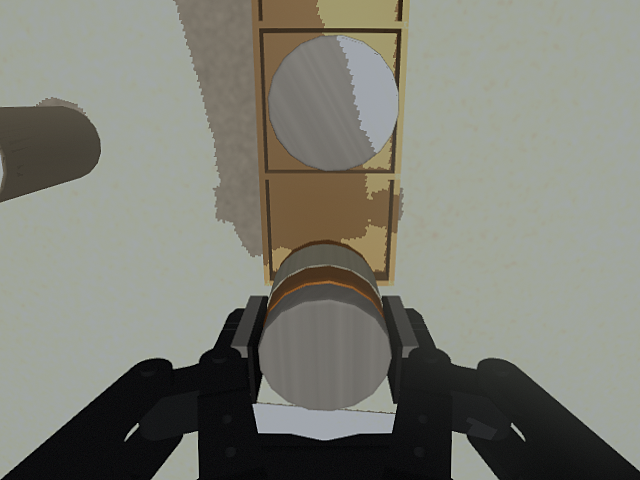

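The honey jar is held upright. The jam jar sits inside the middle compartment at (335,103).

Call:
send_rows --deltas '[0,0,-30,0,0,0,1,0,0,-60,0,0,0,1,0,0,-80,0,0,0,1,0,0,-94,0,0,0,1,0,0,-101,0,0,0,1,0,0,-103,0,0,0,1,0,0,-104,0,0,0,1,0,0,-104,0,0,0,1]'

```text
t: 14.25
position: [0.609, 0.3331, 0.2038]
tcp_rot: [0.0, -0.148, 0.989, 0.0]
force: [0.8, -0.3, -1.0]
gripper_width: 0.0449
```

Call:
send_rows --deltas '[0,0,-1,0,0,0,1,0,0,-2,0,0,0,1,0,0,-2,0,0,0,1]'

```text
t: 14.62
position: [0.609, 0.333, 0.2024]
tcp_rot: [0.0, -0.148, 0.989, 0.0]
force: [-2.1, -1.2, 5.7]
gripper_width: 0.0447
```

Call:
send_rows --deltas '[0,0,0,0,0,0,0.3,0,0,0,0,0,0,-0.5,0,0,0,0,0,0,-1,0,0,0,0,0,0,-1,0,0,0,0,0,0,-1,0,0,0,0,0,0,-1]'

```text
t: 15.38
position: [0.6088, 0.3329, 0.2011]
tcp_rot: [-0.0, -0.148, 0.989, -0.0]
force: [0.0, 0.2, 0.6]
gripper_width: 0.0854
```

Call:
send_rows --deltas '[0,0,15,0,0,0,-1,0,0,50,0,0,0,-1,0,0,95,0,0,0,-1,0,-30,110,0,0,0,-1,0,-80,110,0,0,0,-1,0,-130,110,0,0,0,-1,0,-180,110,0,0,0,-1,-5,-230,110,0,0,0,-1]'

```text
t: 16.38
position: [0.6033, 0.0996, 0.3115]
tcp_rot: [0.0, -0.147, 0.989, -0.0]
force: [0.0, -0.4, -0.1]
gripper_width: 0.0854
```

Call:
send_rows --deltas '[-1,-45,-5,0,0,0,-1,-2,-85,-10,0,0,0,-1,-3,-110,-10,0,0,0,-1,-3,-116,-10,0,0,0,-1,-3,-116,-10,0,0,0,-1,-3,-116,-10,0,0,0,-1]'

```text
t: 17.12
position: [0.6008, -0.0115, 0.3013]
tcp_rot: [0.0, -0.149, 0.989, 0.0]
force: [-0.0, -0.3, 0.6]
gripper_width: 0.0854
```

```bash
python3 - <<'E'
from h import *
from plant import *
s,d,W=wrist("w5"); top(W,(.601,-.013),.076)
d=snapshot("top");cv2.imwrite("pics/t5.png",d["color"][:,:,::-1]);W=cloud(d,d["pose"]); top(W,(.609,.333),.063); top(W,(.53,.309),.086)
E
```

```text
t 17.125 tcp [ 0.6008 -0.0115  0.3013] jaw yaw 107.15118652585092 zaxis [ 0.     0.001 -1.   ] w 0.0854 F [-0.  -0.3  0.6]
n 7200 c [ 0.6002 -0.0122] d 0.0663 z 0.0761 rect [ 0.6002 -0.0122] [0.0543 0.0402] 17.2
n 554 c [0.6077 0.3314] d 0.0459 z 0.0628 rect [0.6085 0.3312] [0.0435 0.0434] 17.3
n 1141 c [0.5299 0.3094] d 0.0615 z 0.0868 rect [0.5298 0.3092] [0.0599 0.0589] 33.3
```

View pics/w5.png

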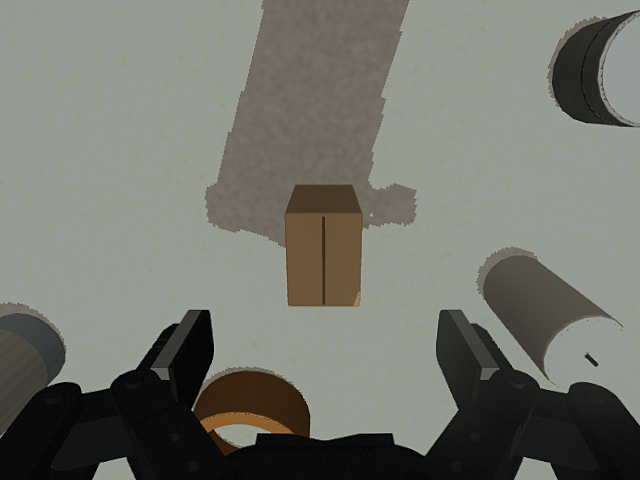

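View pics/t5.png

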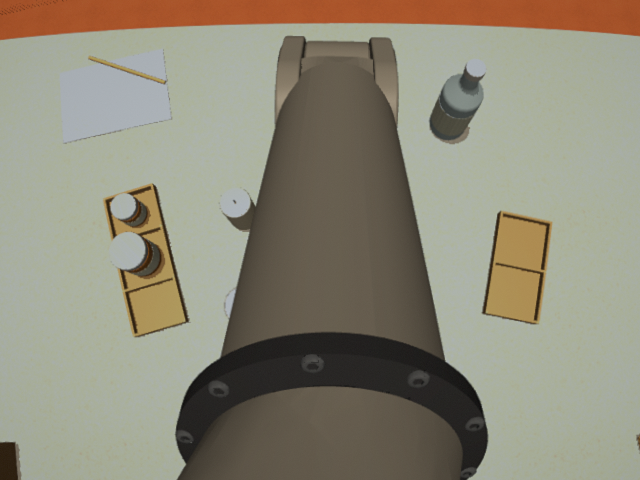

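Both jars stand in tray3. The carton is between the fingers at (325,255), square to them.

Call:
send_rows --deltas '[-0.5,0,-30,0,0,0,-1,-0.5,0,-60,0,0,0,-1,-0.5,0,-85,0,0,0,-1,-0.5,0,-101,0,0,0,-1,-0.5,0,-101,0,0,0,-1]' --grip_force 25

```text
t: 17.85
position: [0.5999, -0.0126, 0.1992]
tcp_rot: [-0.001, -0.148, 0.989, 0.0]
force: [-0.9, -0.5, 0.3]
gripper_width: 0.0854
```

Call:
send_rows --deltas '[0,0,0,0,0,0,1,0,0,0,0,0,0,1,0,0,0,0,0,0,1,0,0,0,0,0,0,1,0,0,0,0,0,0,1,0,0,0,0,0,0,1]'

```text
t: 18.6
position: [0.6007, -0.0131, 0.2011]
tcp_rot: [0.001, -0.148, 0.989, 0.0]
force: [-1.8, 0.2, 5.9]
gripper_width: 0.04
```

Call:
send_rows --deltas '[0,0,20,0,0,0,1,0,0,60,0,0,0,1,0,0,100,0,0,0,1,-8,15,120,0,0,0,1,-28,55,120,0,0,0,1,-50,98,120,0,0,0,1,-72,142,120,0,0,0,1,-94,186,120,0,0,0,1]'

```text
t: 19.6
position: [0.5054, 0.174, 0.3213]
tcp_rot: [0.0, -0.148, 0.989, 0.0]
force: [1.6, 1.0, -1.2]
gripper_width: 0.0397
```

Call:
send_rows --deltas '[-22,44,0,0,0,0,1,-42,83,0,0,0,0,1,-53,105,0,0,0,0,1,-56,111,-10,0,0,0,1,-56,111,-10,0,0,0,1,-56,111,-10,0,0,0,1]'

```text
t: 20.35
position: [0.451, 0.2824, 0.3102]
tcp_rot: [-0.0, -0.147, 0.989, -0.0]
force: [-0.2, 0.7, -0.6]
gripper_width: 0.0394
```

```bash
python3 - <<'E'
from h import *
s,d,W=wrist("w6")
E
```

```text
t 20.35 tcp [0.451  0.2824 0.3102] jaw yaw 106.89175900893903 zaxis [-0.    -0.001 -1.   ] w 0.0394 F [-0.2  0.7 -0.6]
```

View pics/w6.png

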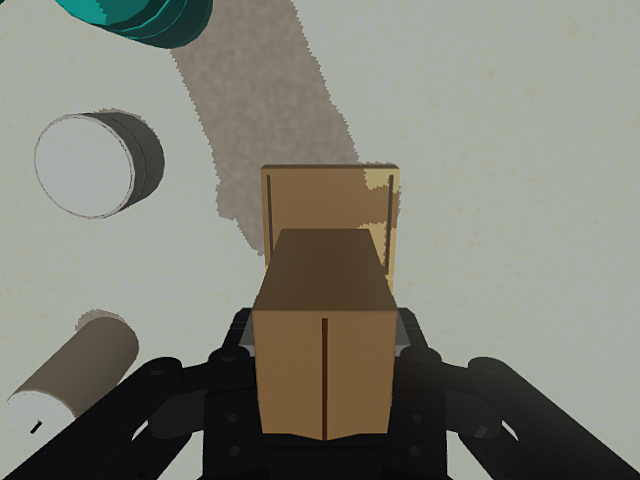

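The carton is held squarely above the near compartment.

Call:
send_rows --deltas '[0,0,-30,0,0,0,1,0,0,-60,0,0,0,1,0,0,-80,0,0,0,1,0,0,-94,0,0,0,1,0,0,-101,0,0,0,1,0,0,-104,0,0,0,1,0,0,-105,0,0,0,1,0,0,-105,0,0,0,1]'

```text
t: 21.4
position: [0.4504, 0.284, 0.2057]
tcp_rot: [0.0, -0.148, 0.989, 0.0]
force: [0.4, -0.6, -1.3]
gripper_width: 0.0396
```

Call:
send_rows --deltas '[0,0,-1,0,0,0,1,0,0,-2,0,0,0,1,0,0,-2,0,0,0,1]'

```text
t: 21.78
position: [0.4505, 0.2841, 0.2051]
tcp_rot: [0.0, -0.148, 0.989, 0.0]
force: [-4.7, -3.4, 17.5]
gripper_width: 0.0397
```

Call:
send_rows --deltas '[0,0,1,0,0,0,1,0,0,1,0,0,0,0.3,0,0,1,0,0,0,-0.5,0,0,1,0,0,0,-1,0,0,1,0,0,0,-1,0,0,1,0,0,0,-1,0,0,1,0,0,0,-1]'

```text
t: 22.65
position: [0.4503, 0.2839, 0.2041]
tcp_rot: [-0.0, -0.148, 0.989, -0.0]
force: [-0.1, -0.1, -0.9]
gripper_width: 0.0852
```

Call:
send_rows --deltas '[0,0,15,0,0,0,-1,0,0,50,0,0,0,-1,0,0,95,0,0,0,-1,15,-15,110,0,0,-0.1,-1,45,-43,110,0,0,-0.2,-1,78,-72,110,0,0,-0.3,-1,112,-103,110,0,0,-0.4,-1,140,-130,110,0,0,-0.506,-1]'

```text
t: 23.65
position: [0.5914, 0.1524, 0.3155]
tcp_rot: [0.001, 0.106, 0.994, 0.0]
force: [0.7, 0.9, -1.1]
gripper_width: 0.0858
```

Call:
send_rows --deltas '[15.5,-14,0,0,0,0,-1,15.5,-14,0,0,0,0,-1,15.5,-14,0,0,0,0,-1]'

```text
t: 24.02
position: [0.6048, 0.1415, 0.3142]
tcp_rot: [-0.001, 0.103, 0.995, 0.0]
force: [0.5, 0.5, 0.0]
gripper_width: 0.0853
```

```bash
python3 - <<'E'
from h import *
from plant import *
s,d,W=wrist("w7"); top(W,(.606,.141),.092); top(W,(.45,.2845),.080)
d=snapshot("top");cv2.imwrite("pics/t7.png",d["color"][:,:,::-1]);W=cloud(d,d["pose"]); top(W,(.45,.2845),.081)
E
```

```text
t 24.025 tcp [0.6048 0.1415 0.3142] jaw yaw 78.2129262883206 zaxis [-0.001  0.001 -1.   ] w 0.0853 F [0.5 0.5 0. ]
n 6427 c [0.605  0.1417] d 0.0503 z 0.092 rect [0.6048 0.1418] [0.049  0.0491] 18.0
few 0
few 0
```

View pics/w7.png

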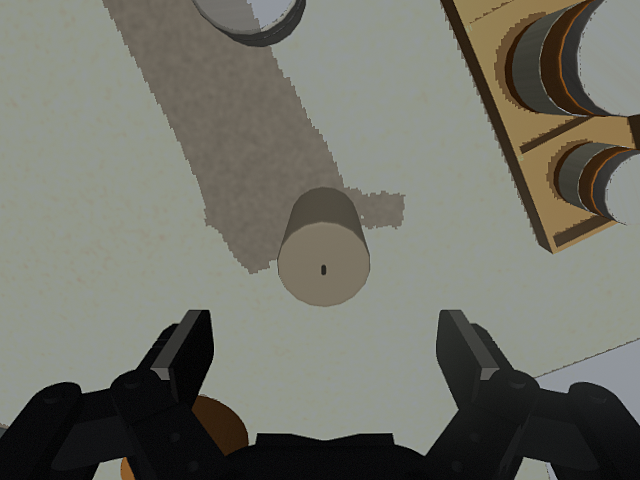

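View pics/t7.png

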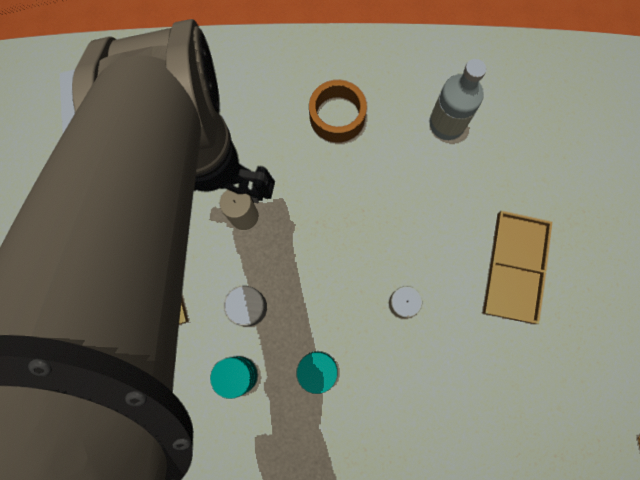

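The tall candle, with its wick at (324,269), is centred between the fingers. I'll check the carton once the arm no longer blocks the view.

Call:
send_rows --deltas '[-0.5,1,-30,0,0,0,-1,-0.5,1,-60,0,0,0,-1,-0.5,1,-85,0,0,0,-1,-0.5,1,-101,0,0,0,-1,-0.5,1,-103,0,0,0,-1,-0.5,1,-103,0,0,0,-1]' --grip_force 35

```text
t: 24.88
position: [0.6056, 0.1411, 0.2119]
tcp_rot: [0.0, 0.104, 0.995, 0.0]
force: [0.5, 0.6, 0.1]
gripper_width: 0.0856
```

Call:
send_rows --deltas '[0,0,0,0,0,0,1,0,0,0,0,0,0,1,0,0,0,0,0,0,1,0,0,0,0,0,0,1,0,0,0,0,0,0,1,0,0,0,0,0,0,1]'

```text
t: 25.62
position: [0.6056, 0.1409, 0.2121]
tcp_rot: [0.001, 0.104, 0.995, 0.0]
force: [-1.6, -0.5, 6.2]
gripper_width: 0.0489
```

Call:
send_rows --deltas '[0,0,20,0,0,0,1,0,0,55,0,0,0,1,0,0,95,0,0,0,1,0,-20,110,0,0,0,1,-4,-60,110,0,0,0,1,-9,-110,110,0,0,0,1,-14,-160,110,0,0,0,1,-20,-210,110,0,0,0,1]'

```text
t: 26.62
position: [0.584, -0.0723, 0.3207]
tcp_rot: [-0.001, 0.105, 0.994, -0.0]
force: [0.8, -0.5, -3.2]
gripper_width: 0.0493
```

Call:
send_rows --deltas '[-5,-50,0,0,0,0,1,-10,-100,0,0,0,0,1,-15,-150,0,0,0,0,1,-20,-200,0,0,0,0,1,-25,-235,0,0,0,0,1,-28,-256,0,0,0,0,1,-28,-262,0,0,0,0,1,-28,-262,0,0,0,0,1]'

```text
t: 27.62
position: [0.5576, -0.3302, 0.3209]
tcp_rot: [-0.0, 0.104, 0.995, 0.001]
force: [-0.4, 0.4, -1.5]
gripper_width: 0.049
```

```bash
python3 - <<'E'
from h import *
from plant import *
s,d,W=wrist("w8"); trayfit(W,d,(.5155,-.3222),.18)
d=snapshot("top");cv2.imwrite("pics/t8.png",d["color"][:,:,::-1]);W=cloud(d,d["pose"]); top(W,(.45,.2845),.081)
E
```

```text
t 27.625 tcp [ 0.5576 -0.3302  0.3209] jaw yaw 78.09196664872218 zaxis [-0.     0.001 -1.   ] w 0.049 F [-0.4  0.4 -1.5]
tray 5277 ((0.5152543783187866, -0.32161062955856323), (0.0925791934132576, 0.17631609737873077), 78.02385711669922)
n 900 c [0.4502 0.283 ] d 0.0657 z 0.0809 rect [0.4502 0.2833] [0.0543 0.0413] 17.0
```

View pics/w8.png

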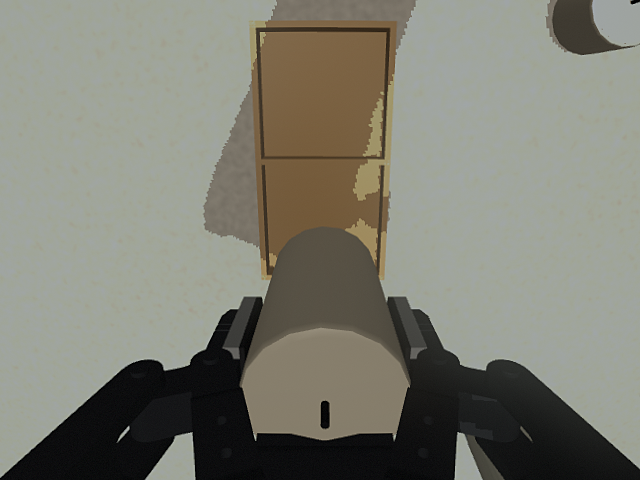

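View pics/t8.png

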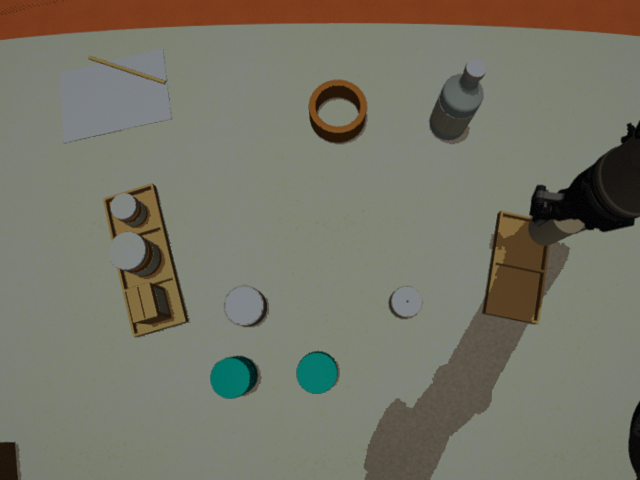

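The breakfast tray is right. The candle is over tray2's far compartment, and the tray fit is within 0.5 mm of the earlier estimate.

Call:
send_rows --deltas '[0,0.5,-30,0,0,0,1,0,0.5,-60,0,0,0,1,0,0.5,-80,0,0,0,1,0,0.5,-94,0,0,0,1,0,0.5,-101,0,0,0,1,0,0.5,-104,0,0,0,1,0,0.5,-105,0,0,0,1,0,0.5,-105,0,0,0,1]'

```text
t: 28.72
position: [0.5574, -0.3308, 0.2168]
tcp_rot: [0.0, 0.104, 0.995, -0.0]
force: [-0.0, -0.5, -0.9]
gripper_width: 0.0495
```

Call:
send_rows --deltas '[0,0,-1,0,0,0,1,0,0,-1.5,0,0,0,1,0,0,-1.5,0,0,0,1]'

```text
t: 29.1
position: [0.5575, -0.3309, 0.2161]
tcp_rot: [0.001, 0.104, 0.995, -0.0]
force: [-1.7, 1.5, 7.4]
gripper_width: 0.0492
```

Call:
send_rows --deltas '[0,0,0,0,0,0,0.3,0,0,0,0,0,0,-0.5,0,0,0,0,0,0,-1,0,0,0,0,0,0,-1,0,0,0,0,0,0,-1,0,0,0,0,0,0,-1]'

```text
t: 29.85
position: [0.5573, -0.3306, 0.2146]
tcp_rot: [-0.0, 0.104, 0.995, 0.0]
force: [0.6, 0.1, -0.1]
gripper_width: 0.0853
```

Call:
send_rows --deltas '[0,0,15,0,0,0,-1,0,0,50,0,0,0,-1,0,0,95,0,0,0,-1,-6,25,110,0,0,0,-1,-17,75,110,0,0,0,-1,-29,125,110,0,0,0,-1,-41,175,110,0,0,0,-1,-53,225,110,0,0,0,-1]'

```text
t: 30.85
position: [0.5039, -0.1042, 0.3259]
tcp_rot: [0.001, 0.104, 0.995, 0.0]
force: [0.3, 1.4, 0.4]
gripper_width: 0.0857
```

Call:
send_rows --deltas '[-12,50,0,0,0,0,-1,-23,100,0,0,0,0,-1,-35,150,-15,0,0,0,-1,-46,195,-30,0,0,0,-1,-53,228,-40,0,0,0,-1,-54.5,234.5,-40,0,0,0,-1,-54.5,234.5,-40,0,0,0,-1,-54.5,234.5,-40,0,0,0,-1]'

```text
t: 31.85
position: [0.4503, 0.1275, 0.2853]
tcp_rot: [0.001, 0.105, 0.994, 0.0]
force: [0.1, -0.7, -0.3]
gripper_width: 0.0855
```

```bash
python3 - <<'E'
from h import *
from plant import *
s,d,W=wrist("w9"); top(W,(.4505,.129),.048)
d=snapshot("top");cv2.imwrite("pics/t9.png",d["color"][:,:,::-1]);W=cloud(d,d["pose"]); top(W,(.5576,-.331),.097)
E
```

```text
t 31.85 tcp [0.4503 0.1275 0.2853] jaw yaw 77.90629261592252 zaxis [ 0.001 -0.    -1.   ] w 0.0855 F [ 0.1 -0.7 -0.3]
n 9443 c [0.4495 0.1304] d 0.0644 z 0.0484 rect [0.4496 0.1306] [0.0628 0.0633] 74.2
n 783 c [ 0.5568 -0.3306] d 0.0511 z 0.0966 rect [ 0.5565 -0.3298] [0.0497 0.048 ] 51.1
```

View pics/w9.png

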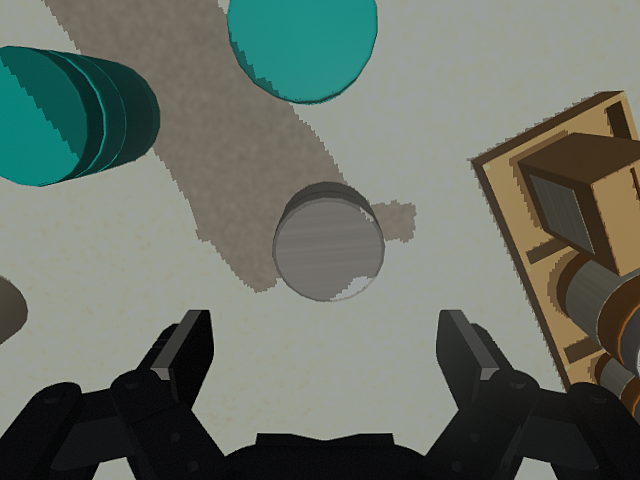

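View pics/t9.png

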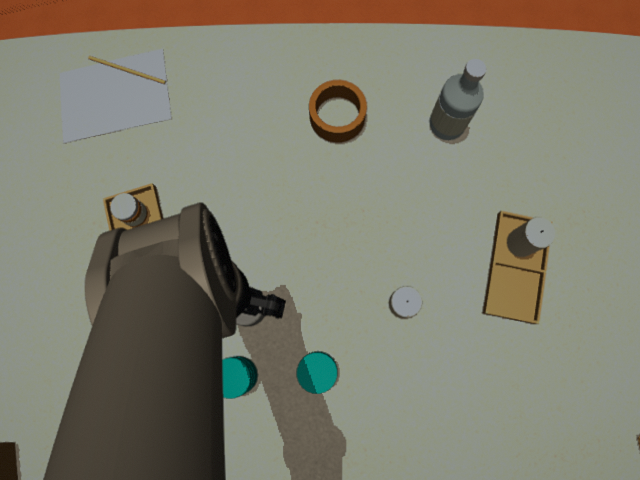

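The candle is in the far compartment. The tin sits between the fingers at (328,247).

Call:
send_rows --deltas '[0,0.7,-30,0,0,0,-1,0,0.7,-60,0,0,0,-1,0,0.7,-80,0,0,0,-1,0,0.7,-92,0,0,0,-1,0,0.7,-95,0,0,0,-1,0,0.7,-95,0,0,0,-1]' --grip_force 40

```text
t: 32.7
position: [0.4501, 0.1295, 0.1901]
tcp_rot: [0.0, 0.104, 0.995, 0.0]
force: [0.2, -1.3, -1.1]
gripper_width: 0.0856
```

Call:
send_rows --deltas '[0,0,0,0,0,0,1,0,0,0,0,0,0,1,0,0,0,0,0,0,1,0,0,0,0,0,0,1,0,0,0,0,0,0,1,0,0,0,0,0,0,1]'

```text
t: 33.45
position: [0.4501, 0.1297, 0.1906]
tcp_rot: [0.001, 0.104, 0.995, 0.0]
force: [-1.2, 0.3, 6.2]
gripper_width: 0.063
```

```bash
python3 - <<'E'
from h import *
s,d,W=wrist("w10")
E
```

```text
t 33.45 tcp [0.4501 0.1297 0.1906] jaw yaw 78.03866737839166 zaxis [ 0.001  0.001 -1.   ] w 0.063 F [-1.2  0.3  6.2]
```

View pics/w10.png

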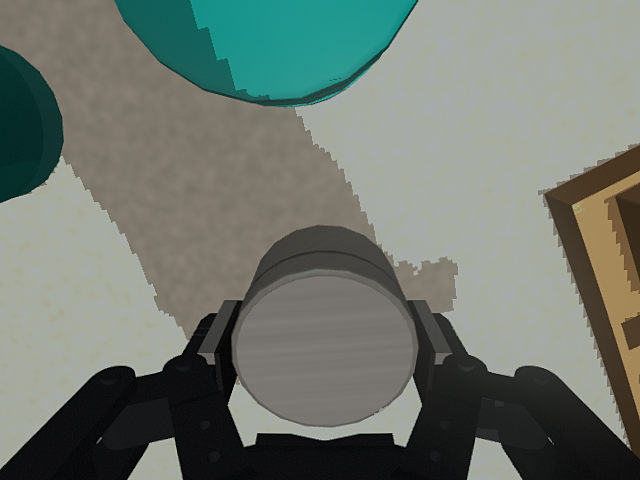

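The tin is gripped level.

Call:
send_rows --deltas '[0,0,20,0,0,0,1,0,0,55,0,0,0,1,0,0,95,0,0,0,1,1,-20,110,0,0,0,1,3,-60,110,0,0,0,1,6,-110,110,0,0,0,1,8,-160,110,0,0,0,1,11,-210,110,0,0,0,1]'

```text
t: 34.5
position: [0.4597, -0.0831, 0.2992]
tcp_rot: [-0.001, 0.105, 0.995, -0.0]
force: [1.0, 0.8, -2.2]
gripper_width: 0.063
```

Call:
send_rows --deltas '[3,-50,0,0,0,0,1,5,-100,0,0,0,0,1,8,-150,0,0,0,0,1,10,-190,0,0,0,0,1,12,-220,0,0,0,0,1,12,-232,0,0,0,0,1,12,-232,0,0,0,0,1,12,-232,0,0,0,0,1]'

```text
t: 35.5
position: [0.4728, -0.311, 0.2993]
tcp_rot: [-0.0, 0.103, 0.995, 0.001]
force: [-0.2, 0.2, -1.1]
gripper_width: 0.0626
```

```bash
python3 - <<'E'
from h import *
s,d,W=wrist("w11")
E
```

```text
t 35.5 tcp [ 0.4728 -0.311   0.2993] jaw yaw 78.12972435153685 zaxis [-0.001  0.001 -1.   ] w 0.0626 F [-0.2  0.2 -1.1]
```

View pics/w11.png

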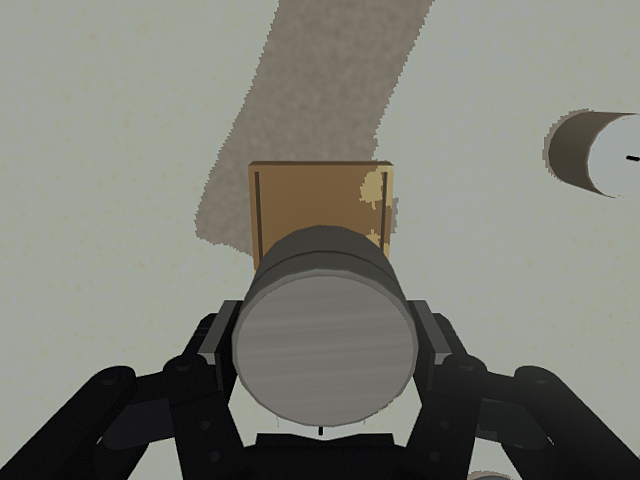

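Call:
send_rows --deltas '[0,-0.5,-30,0,0,0,1,0,-0.5,-60,0,0,0,1,0,-0.5,-80,0,0,0,1,0,-0.5,-94,0,0,0,1,0,-0.5,-101,0,0,0,1,0,-0.5,-104,0,0,0,1,0,-0.5,-105,0,0,0,1,0,-0.5,-105,0,0,0,1]'

```text
t: 36.55
position: [0.4729, -0.3131, 0.1951]
tcp_rot: [0.0, 0.104, 0.995, -0.0]
force: [-0.4, -0.1, -1.6]
gripper_width: 0.063
```

Call:
send_rows --deltas '[0,0,-1,0,0,0,1,0,0,-1.5,0,0,0,1,0,0,-1.5,0,0,0,1]'

```text
t: 36.92
position: [0.4729, -0.3132, 0.1947]
tcp_rot: [0.001, 0.104, 0.995, 0.0]
force: [-2.9, 2.5, 11.6]
gripper_width: 0.0629
```

Contact. I'm releasing the tin, rising, and moving clear for a final look.

Call:
send_rows --deltas '[0,0,0,0,0,0,0.3,0,0,0,0,0,0,-0.5,0,0,0,0,0,0,-1,0,0,0,0,0,0,-1,0,0,0,0,0,0,-1,0,0,0,0,0,0,-1]'

```text
t: 37.67
position: [0.4728, -0.3129, 0.1931]
tcp_rot: [-0.0, 0.104, 0.995, 0.0]
force: [-0.0, -0.1, 0.3]
gripper_width: 0.0856
```

Call:
send_rows --deltas '[0,0,15,0,0,0,-1,0,0,50,0,0,0,-1,0,0,100,0,0,0,-1,0,10,150,0,0,0,-1,0,50,170,0,0,0,-1,0,100,170,0,0,0,-1,0,150,170,0,0,0,-1,0,150,170,0,0,0,-1]'

```text
t: 38.67
position: [0.473, -0.1591, 0.3641]
tcp_rot: [0.0, 0.101, 0.995, 0.001]
force: [-0.2, -0.6, 0.3]
gripper_width: 0.0854
```

```bash
python3 - <<'E'
from h import *
from plant import *
print(state()["t"])
for n in ["top","scene"]:
    d=snapshot(n);cv2.imwrite(f"pics/{n}F.png",d["color"][:,:,::-1]);W=cloud(d,d["pose"])
    for nm,c,z in [("jam",(.53,.309),.086),("honey",(.609,.333),.062),("carton",(.45,.2845),.08),("tall",(.5576,-.331),.096),("tin",(.473,-.313),.052),("short",(.457,-.1265),.046),("tape",(.787,-.019),.049),("bottle",(.775,-.216),.198)]:
        print(n,nm,end=" ");top(W,c,z,.065 if nm=="tape" else .045)
E
```

```text
38.675
top jam n 1135 c [0.53   0.3096] d 0.0616 z 0.0869 rect [0.5296 0.3094] [0.0589 0.0589] 22.3
top honey n 561 c [0.6076 0.331 ] d 0.0462 z 0.0628 rect [0.6079 0.3313] [0.0443 0.0434] 20.3
top carton n 911 c [0.4499 0.2825] d 0.0659 z 0.0808 rect [0.4498 0.2832] [0.0544 0.0408] 17.0
top tall few 0
top tin few 0
top short n 745 c [ 0.4556 -0.127 ] d 0.0499 z 0.0454 rect [ 0.4564 -0.1266] [0.0475 0.0476] 88.2
top tape n 1139 c [ 0.7869 -0.0201] d 0.1026 z 0.0487 rect [ 0.7863 -0.0196] [0.1004 0.0987] 39.4
top bottle n 351 c [ 0.774  -0.2158] d 0.0322 z 0.2006 rect [ 0.7742 -0.2151] [0.0293 0.0298] 65.8
scene jam n 313 c [0.5324 0.3097] d 0.0647 z 0.0852 rect [0.5325 0.3089] [0.059  0.0629] 35.3
scene honey n 193 c [0.6118 0.3324] d 0.0466 z 0.0608 rect [0.6105 0.3307] [0.0415 0.0444] 32.9
scene carton n 239 c [0.4546 0.2824] d 0.0638 z 0.0789 rect [0.4532 0.2835] [0.0543 0.0445] 14.9
scene tall n 687 c [ 0.559  -0.3305] d 0.0523 z 0.0957 rect [ 0.5597 -0.3308] [0.0483 0.0493] 87.6
scene tin n 582 c [ 0.474 -0.314] d 0.0656 z 0.0523 rect [ 0.4677 -0.3163] [0.0506 0.0635] 19.8
scene short n 382 c [ 0.459  -0.1272] d 0.0517 z 0.0454 rect [ 0.4585 -0.1282] [0.05   0.0462] 13.7
scene tape n 1123 c [ 0.7885 -0.0188] d 0.1039 z 0.0479 rect [ 0.7887 -0.0185] [0.0981 0.1018] 21.0
scene bottle n 394 c [ 0.778  -0.2158] d 0.0327 z 0.1991 rect [ 0.7777 -0.2157] [0.0283 0.0295] 42.2
```

View pics/topF.png

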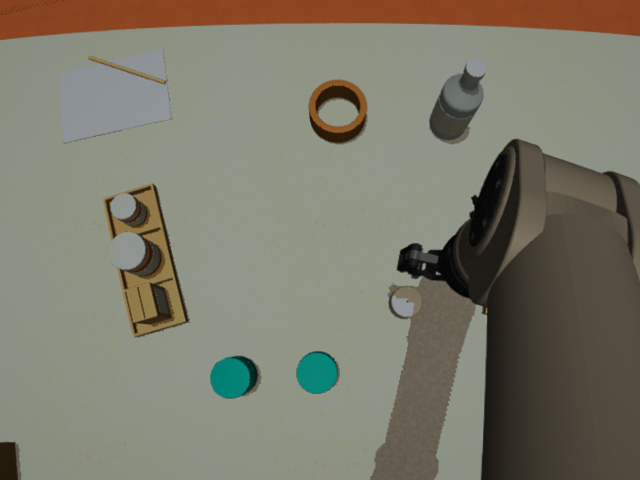

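View pics/sceneF.png

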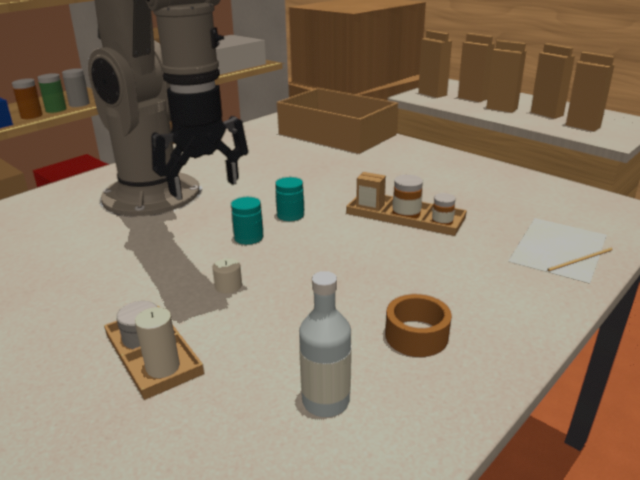

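Both gifts are made up: tin (136,325) and candle (157,345) in tray2, and carton, jam jar and honey jar in tray3. The short candle, tape and bottle have not moved, and the arm is clear.

```bash
python3 -c "
from plant import *
print(hand_in())"
```

```text
the job is handed in; nothing more can be done
None
```

Both gifts are made up and the job was handed in at about 39 s of the 118 s allowed.

- **Breakfast tray:** the amber jam jar is in the middle compartment, the honey jar in the far one and the tea carton in the near one.
- **Evening tray:** the tall candle is in the far compartment and the flat tin in the near one.
- **Setting down:** I lowered each thing until the wrist force showed contact, then released it. The highest contact reading was 17.5 N, for the carton.

**Last checks:**
- **Heights and positions:** all five tops stand at the object's own height plus the 4 mm tray floor. Their centres are within about 4 mm of the compartment centres, which is mostly the top and scene cameras disagreeing by about 3 mm in x.
- **Left alone:** the short candle, bottle and tape roll measure where they were at the start. The turquoise jars look unmoved in the final pictures, though I didn't measure them again.
- **Not confirmed by both cameras:** in the final top view the arm hid the evening tray. The candle and tin were therefore checked at the end only by the scene camera; the candle had also been seen earlier from above. The scene camera saw the tin partly behind the candle.

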